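# Sweep the clay shards off the ware board

### The arm

A 6-joint arm with a two-finger parallel gripper is mounted at the origin on the work surface. World frame = base frame: x ahead of the robot, y to its left, z up, the work surface at z = 0. Lengths are in m, angles in rad, forces in N, time in s.
With the tool pointing down it reaches from about 0.325 to 0.775 m from the base axis. Payload 5.5 kg.
Tool frame: the origin (TCP) lies midway between the tips of the shut fingers; the grasp point (between the pads) lies 19 mm behind it (manip.grip_point_offset is the distance from the TCP to the grasp point, in m); z points along the fingers, y is the line along which they close (so a half turn about z gives the same grasp; the last joint's range is limited). The gripper opens to 85 mm and grips with 20 to 120 N. Pads are 22 mm wide; open, the fingers measure 114 mm over their backs; the gripper's body (76 mm by 85 mm) begins 54 mm behind the grasp point. The pads swing forward as they close: fully open they stand 13 mm farther back than shut.
Start: joints at [-1.361, 0.091, 1.231, -0, 1.82, -0.057], TCP at [0.158, -0.579, 0.231] pointing down, gripper open.
Joint ranges: [-2.87, 2.87], [-0.86, 2.18], [0.17, 2.46], [-1.51, 4.65], [0.06, 2.69], [-2.65, 2.65]. Speed limits (rad/s): [2.57, 2.57, 3.01, 3.14, 3.14, 3.14].

### API

Orientations are given as a rotation vector (axis times angle).
In Python, from cell import manip gives the robot as it stands.
- The arm moves only by the shell command python3 -m creep 'ROWS' [FORCE]. ROWS is JSON, a list of rows, each a list of 3 entries, a list of its own where there are three numbers: the shift along the world's x, y, z scaled (see below), then the turn, a rotation vector about the world's x, y, z scaled (see below), then the closure in counts, from 0 (fully open) to 255 (shut). In form: [[[dx, dy, dz], [rx, ry, rz], jaw], ...]. A call has 1 to 12 rows; each row shifts and turns the commanded pose from where the row before left it; what a row does not reach is not made up. The controller multiplies each number of a shift by 30 mm and each number of a turn by 0.12 rad. A row lasts 1/10 s, in which the tool goes at most 50 mm and 8.59 degrees, less where a joint would pass 70% of its speed; a pose out of reach is approached as far as the arm can. A call with a number of a shift or a turn outside -1 to 1 is refused whole. A call with a gripper value outside its range is refused whole. The fingers move at their own pace and stop on an object; FORCE is the grip in N (left out, the last holds). Time passes only in rows, so rows that do not move let the fingers close. It gives the time, the measured TCP pose, the force, the opening and the grip force at its end, in the units of the state.
- manip.state(): the state, without advancing time (a new reading comes with each control period).
- manip.grab_frame(name): name is "scene" or "top" or "wrist"; returns a dict with "img" (400x640x3 uint8, blue, green, red), "z_map" (400x640 float32, m along the optical axis (not along the pixel's ray), 0 where there is no reading), "intrinsics" (3x3 intrinsics, pixels), "R" (3x3) and "t" (3): a world point X has camera coordinates R X + t; the wrist camera has in their place "hand_eye" (4x4, takes a point from camera to tool coordinates, whose origin is the TCP and whose axes are the flange's). Camera axes: x right, y down, z forward; pixel columns grow to the right and rows downward; lengths in m; the calibration is good to about 2 mm. A picture is of the moment at which its call begins: read the wrist's pose just before it.
- manip.job_done(): hands the job in; it is judged then, once.
Trained networks look in the newest picture that a camera, given by its name, has taken for a name from the list of things; names that differ only in an ending like _2 or _b are one class to them, and where a whole thing is asked for, a point or a joint stands for the part that bears it (a point fixed in the world has none). Each returns a list of dicts, best first, with "conf" (0 to 1); they miss things now and then, are a little off and sometimes report something else, mostly with a low value. They report only what shows in the picture. A call takes as long as a camera call.
- manip.boxes_of(target, camera): "point" ([x, y, z] in m, in world coordinates, good to about 4 mm: the middle of the surface that is visible of it).
The state is a dict: "time": time; "joint_pos": joint angles; "joint_vel": joint speeds; "joint_torque": joint torques, N m; "eef_pos": TCP position; "tcp_rot": TCP orientation; "ft_force": force on the tool from outside, world axes, zero at the start; "moment": the same for the moment, N m; "opening": finger opening in m; "gripper_force": force on a finger pad.
Only numpy, scipy, OpenCV 4.12 (cv2) and the standard library are available. Lean on these libraries where they do the work, as an engineer would, in place of code of your own. Each camera call takes 0.05 s, during which the arm holds its last target. There are 200 camera calls.

### The job

Clear the ware board: sweep the three broken bits of red clay across it with the fingertips and over its edge into the blue scrap tray, pushing them along and never picking them up. Leave the two good white pieces standing where they are on the board, and disturb nothing else on the table.

Things in the scene. Friction and masses are not known exactly. Their poses are not given: they have to be found in the camera images.
- board: Fixed plywood ware board, 280 mm (its x) by 260 mm (its y), flat top without rims 40 mm above the table. Origin: centre of its underside. A tray stands against each end, at y = +130 and -130 mm in its frame; turned up to 0.15 rad. The bits and white pieces lie in five lanes along its y, 45 mm apart in x (some 2 mm off), one to a lane.
- scrap_tray: Blue open plastic tray, fixed, empty, 280 mm (its x, parallel to the board's x) by 120 mm (its y) and 36 mm high, walls and floor 4 mm thick. Stands against one end of the board (gap 1 mm), at +y or -y, its rim 4 mm below the board's top. Origin: centre of its underside, 191 mm from the board's centre.
- tile_tray: White open plastic tray of the same size and kind with glazed test tiles lying in it, fixed, at the other end of the board. Nothing belongs in it. Origin: centre of its underside.
- bit_a: Broken bit of red fired clay, oblong, about 26 x 20 x 12 mm high, 14 to 28 g, lying loose and flat on the board. Origin: its middle, 6 mm above what it lies on.
- bit_b: Broken bit of red fired clay, blocky, about 25 x 24 x 12 mm high, 14 to 28 g, lying loose and flat on the board. Origin: its middle, 6 mm up.
- bit_c: Round bit of red fired clay, 24 mm across, 12 mm high, 14 to 28 g, lying loose and flat on the board. Origin: its middle, 6 mm up.
- cone: Good piece: slim white cone, 24 mm across the foot, 60 mm tall, 21 to 42 g, standing loose on the board. Origin: centre of its foot.
- bud: Good piece: small white spiky bud, 24 mm across the foot (spikes to about 29 mm), 52 mm tall, 28 to 56 g, standing loose on the board. Origin: centre of its foot.
- jar: Amber jar with black cap, 64 mm across, 85 mm tall, loose on the table beyond the board. Origin: centre of its underside.
- cup: Blue ceramic cup, 72 mm across, 75 mm tall, loose on the table to the left. Origin: centre of its underside.
- rib: Dark wooden potter's rib, 90 x 50 x 12 mm, lying loose on the table to the right. Origin: centre of its underside.

How it is judged:
By the outcome, as a careful person would: the job done as asked, in the order asked, and still so for the second after the job is handed in, with the robot touching nothing.
It also fails if it takes over 64 s, if anything falls off the work surface, if the arm or the gripper's body presses on something with over 40 N, if the wrist force passes 120 N, or if a joint passes its speed limit or range.

## Working session

There is one attempt and no reset: what is moved stays moved. The work goes in short steps, Python scripts to look and compute and a shell command to move; the robot and the scene stay as the last step left them, time stands still between calls to the robot, and variables do not carry over. Pictures are saved under pics/ and viewed, at most 12 in all, crops included, and the job is handed in when it is done.

```bash
mkdir -p pics; ls
python3 - <<'E'
from cell import manip
import cv2,numpy as np
s=manip.state();print(s['time'],s['eef_pos'],s['tcp_rot'],s['opening'])
for c in ['top','scene']:
    f=manip.grab_frame(c);cv2.imwrite(f'pics/{c}0.png',f['img'])
    for n in ['board','scrap_tray','tile_tray','bit_a','bit_b','bit_c','cone','bud','jar','cup','rib']:
        print(c,n,[(np.round(d['point'],3).tolist(),round(d['conf'],2)) for d in manip.boxes_of(n,c)])
E
```

```text
pics
0.0 [ 0.15812052 -0.57849821  0.23012864] [-3.11172724e+00 -4.17581303e-01  2.59379479e-04] 0.08566081289266975
top board [([0.557, 0.024, 0.039], 0.95)]
top scrap_tray [([0.582, 0.222, 0.002], 0.7)]
top tile_tray [([0.537, -0.164, 0.005], 0.72), ([0.546, 0.441, 0.035], 0.22)]
top bit_a []
top bit_b []
top bit_c []
top cone []
top bud [([0.476, 0.086, 0.076], 0.51)]
top jar [([0.78, 0.061, 0.089], 0.6)]
top cup [([0.548, 0.438, 0.032], 0.63)]
top rib [([0.553, -0.449, 0.014], 0.84)]
scene board [([0.581, 0.037, 0.04], 0.82)]
scene scrap_tray [([0.589, 0.213, 0.006], 0.85), ([0.529, 0.089, 0.061], 0.5)]
scene tile_tray [([0.541, -0.185, 0.014], 0.9), ([0.652, 0.02, 0.054], 0.58)]
scene bit_a [([0.606, 0.038, 0.051], 0.64), ([0.558, -0.022, 0.053], 0.48)]
scene bit_b [([0.606, 0.038, 0.051], 0.64), ([0.558, -0.022, 0.053], 0.48)]
scene bit_c [([0.606, 0.038, 0.051], 0.64), ([0.558, -0.022, 0.053], 0.48)]
scene cone []
scene bud []
scene jar [([0.8, 0.073, 0.062], 0.56)]
scene cup [([0.559, 0.432, 0.046], 0.81)]
scene rib [([0.556, -0.44, 0.014], 0.74)]
```

View pics/top0.png

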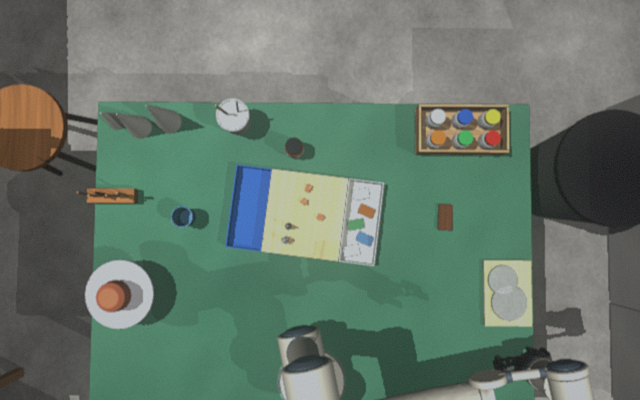

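View pics/scene0.png

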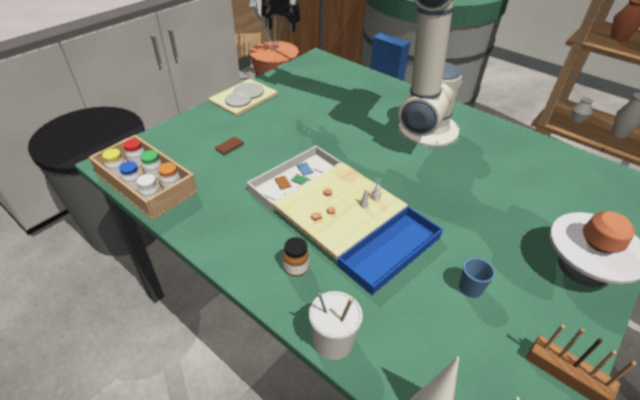

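The top view shows the red bits at (309,188), (305,201) and (321,217). The white pieces are at (291,227) and (288,240), the blue tray is at +y, and the bits lie in the three far lanes. Next I'll measure them accurately.

```bash
cat > h.py <<'E'
from cell import manip
import cv2,numpy as np
def world(f,z=None):
    K=f['intrinsics'];v,u=np.mgrid[0:400,0:640]
    ray=np.stack([(u-K[0,2])/K[0,0],(v-K[1,2])/K[1,1],np.ones(u.shape)],-1)
    if 'R' in f: R=f['R'].T;t=-R@f['t']
    else: R,t=f['Rw'],f['tw']
    d=ray@R.T
    s=f['z_map'][...,None] if z is None else ((z-t[2])/d[...,2])[...,None]
    return d*s+t
def wrist():
    s=manip.state();f=manip.grab_frame('wrist')
    T=np.eye(4);T[:3,:3]=cv2.Rodrigues(np.array(s['tcp_rot']))[0];T[:3,3]=s['eef_pos'];T=T@f['hand_eye']
    f['Rw'],f['tw']=T[:3,:3],T[:3,3];return f
def blobs(m,W,a=6):
    n,l,st,c=cv2.connectedComponentsWithStats(m.astype(np.uint8))
    for i in range(1,n):
        if st[i,4]>=a:
            p=W[l==i];print(st[i,4],c[i].round(1),'mean',np.median(p,0).round(4),'min',p.min(0).round(3),'max',p.max(0).round(3))
E
python3 - <<'E'
from h import *
for c in ['top','scene']:
    f=manip.grab_frame(c);W=world(f);b,g,r=[f['img'][...,i].astype(int) for i in range(3)]
    z=W[...,2];reg=(abs(W[...,0]-.56)<.2)&(abs(W[...,1]-.03)<.16)
    print(c,'red');blobs(reg&(z>.03)&(z<.06)&(r-g>45)&(g<190)&(r-b>60),world(f,.052))
    print('tall');blobs(reg&(z>.06),W)
    m=reg&(abs(z-.04)<.006)&(r-b>30);pts=W[m][:,:2]
    if c=='top':
        ct=max(cv2.findContours(m.astype(np.uint8),0,2)[0],key=cv2.contourArea)
        q=np.int32(W[ct[:,0,1],ct[:,0,0]][:,:2]*1e4);rr=cv2.minAreaRect(q);print(rr,cv2.boxPoints(rr))
    print('blue');blobs((abs(W[...,0]-.58)<.2)&(abs(W[...,1]-.22)<.14)&(b-r>60)&(z<.045),W,100)
E
```

```text
top red
17 [307.5 188.2] mean [0.6474 0.0153 0.052 ] min [0.637 0.012 0.052] max [0.657 0.022 0.052]
11 [303.6 201.5] mean [0.6007 0.0316 0.052 ] min [0.597 0.022 0.052] max [0.611 0.035 0.052]
21 [319.9 216.9] mean [ 0.5511 -0.0252  0.052 ] min [ 0.544 -0.032  0.052] max [ 0.558 -0.019  0.052]
tall
16 [293.1 153.9] mean [0.7572 0.0646 0.0809] min [0.755 0.052 0.06 ] max [0.759 0.078 0.092]
21 [287.4 226.5] mean [0.5176 0.0814 0.0809] min [0.511 0.076 0.061] max [0.527 0.09  0.097]
42 [284.5 239.7] mean [0.4756 0.0896 0.0752] min [ 0.462 -0.014  0.06 ] max [0.527 0.1   1.673]
((5580.56640625, 191.5648193359375), (2361.32568359375, 2776.8193359375), 83.16712951660156) [[ 4061.5503  -815.5282]
 [ 6818.647  -1145.8964]
 [ 7099.5825  1198.6578]
 [ 4342.486   1529.026 ]]
blue
2862 [248.4 207.6] mean [0.5816 0.219  0.0041] min [ 0.437  0.143 -0.011] max [0.734 0.299 0.045]
scene red
33 [327.3 191.5] mean [ 0.556  -0.0223  0.052 ] min [ 0.545 -0.031  0.052] max [ 0.567 -0.012  0.052]
26 [330.8 210.7] mean [0.6104 0.0345 0.052 ] min [0.598 0.025 0.052] max [0.619 0.043 0.052]
32 [316.5 216.6] mean [0.654  0.0206 0.052 ] min [0.641 0.01  0.052] max [0.664 0.028 0.052]
tall
69 [376.9 190.3] mean [0.4804 0.0937 0.0749] min [0.465 0.08  0.06 ] max [0.488 0.103 0.091]
53 [364.9 196.6] mean [0.5255 0.0847 0.0739] min [0.517 0.076 0.06 ] max [0.532 0.091 0.099]
blue
4158 [389.7 248.4] mean [0.5833 0.2127 0.0036] min [ 0.396  0.142 -0.005] max [0.729 0.293 0.039]
```

```bash
python3 -m creep '[[[0.84,1,0],[0,0,-0.2],255],[[0.84,1,0],[0,0,-0.2],255],[[0.84,1,0],[0,0,-0.2],255],[[0.84,1,0],[0,0,-0.2],255],[[0.84,1,0],[0,0,-0.2],255],[[0.84,1,0],[0,0,-0.2],255],[[0.84,1,0],[0,0,-0.2],255],[[0.84,1,0],[0,0,-0.2],255],[[0.84,1,0],[0,0,-0.2],255],[[0.84,1,0],[0,0,-0.2],255],[[0.84,1,0],[0,0,-0.2],255],[[0.84,1,0],[0,0,-0.2],255]]' 20
python3 -m creep '[[[0.84,1,0],[0,0,-0.2],255],[[0.84,1,0],[0,0,-0.2],255],[[0.84,1,0],[0,0,-0.2],255],[[0.84,1,0],[0,0,-0.2],255],[[0,0,0],[0,0,0],255],[[0,0,0],[0,0,0],255]]'
python3 - <<'E'
from h import *
f=wrist();cv2.imwrite('pics/w1.png',f['img'])
W=world(f);z=W[...,2];b,g,r=[f['img'][...,i].astype(int) for i in range(3)]
reg=(abs(W[...,0]-.56)<.2)&(abs(W[...,1]-.03)<.16)
print('cam',f['tw']);print('red');blobs(reg&(z>.03)&(z<.06)&(r-g>45)&(r-b>60),world(f,.05),60)
print('tall');blobs(reg&(z>.06)&(z<.11),W,60)
E
```

```text
time: 2.5
eef_pos: [0.4614, -0.2174, 0.2315]
tcp_rot: [3.141, -0.035, 0.001]
ft_force: [1.5, -0.7, 0.2]
opening: -0.0001
gripper_force: 0.0
time: 3.1
eef_pos: [0.5615, -0.0981, 0.2309]
tcp_rot: [3.136, -0.181, -0.001]
ft_force: [-0.2, -1.3, 0.0]
opening: -0.0002
gripper_force: 0.0
cam [ 0.63273555 -0.10814674  0.37447828]
red
227 [186.7  92.2] mean [0.6414 0.0138 0.05  ] min [0.633 0.002 0.05 ] max [0.658 0.025 0.05 ]
86 [184.9 138.5] mean [0.6051 0.0234 0.05  ] min [0.591 0.018 0.05 ] max [0.612 0.038 0.05 ]
199 [246.5 186.3] mean [ 0.5494 -0.0246  0.05  ] min [ 0.54  -0.036  0.05 ] max [ 0.558 -0.016  0.05 ]
tall
472 [140.  234.7] mean [0.5211 0.0764 0.0765] min [0.51  0.071 0.06 ] max [0.528 0.085 0.102]
612 [143.3 275.6] mean [0.4774 0.0859 0.076 ] min [0.46  0.076 0.06 ] max [0.488 0.101 0.094]
```

View pics/w1.png

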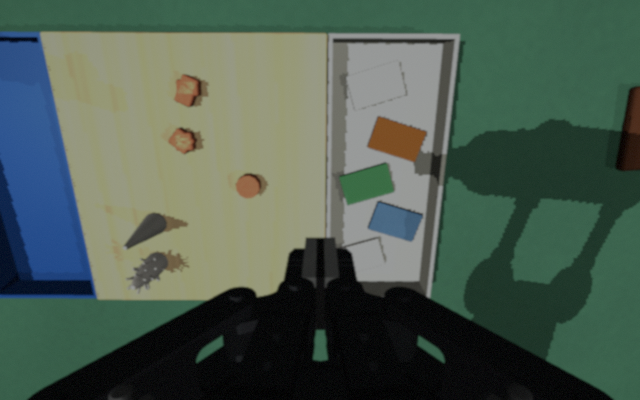

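The wrist view shows two jagged bits at (188,90) and (183,140), and the round bit at (248,185). The cone's foot is near (155,222) and the bud's near (165,262). The knuckles spread along the sweep line, which suits lane-wise pushing.

Run:
```python
from h import *
f=wrist();W5=world(f,.050);W4=world(f,.04)
for n,(u,v) in dict(far=(188,90),mid=(183,140),rnd=(248,185)).items(): print(n,W5[v,u].round(4))
for u,v in [(42,33),(96,298),(328,33),(328,240),(152,226),(160,268)]: print(u,v,W4[v,u].round(4))
T=W4
s=manip.state();print(s['eef_pos'],s['time'])
```

```text
far [0.6458 0.0109 0.05  ]
mid [0.6014 0.0262 0.05  ]
rnd [ 0.5501 -0.0277  0.05  ]
42 33 [0.7098 0.1343 0.04  ]
96 298 [0.4356 0.1708 0.04  ]
328 33 [ 0.6799 -0.1224  0.04  ]
328 240 [ 0.4766 -0.1001  0.04  ]
152 226 [0.5147 0.0844 0.04  ]
160 268 [0.4646 0.0886 0.04  ]
[ 0.56099718 -0.09943961  0.23133965] 3.2
```

```bash
python3 -m creep '[[[-0.25,0.35,-1],[0,0,0],255],[[-0.25,0.35,-1],[0,0,0],255],[[0,0,-1],[0,0,0],255],[[0,0,-1],[0,0,0],255],[[0,0,-1],[0,0,0],255],[[0,0,-1],[0,0,0],255],[[0,0,0],[0,0,0],255],[[0,0,0],[0,0,0],255]]'
python3 - <<'E'
from h import *
f=wrist();cv2.imwrite('pics/w2.png',f['img'])
E
```

```text
time: 4.0
eef_pos: [0.5459, -0.0787, 0.0518]
tcp_rot: [3.136, -0.186, -0.001]
ft_force: [-0.5, -0.8, 1.1]
opening: -0.0002
gripper_force: 0.0
```

View pics/w2.png

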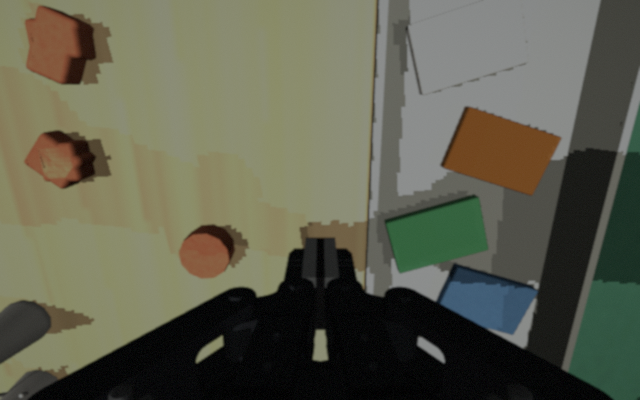

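The round bit's top is at (205,250), level with the fingertips at (320,250). The other bits are at (60,45) and (58,160). I'll refine their positions from this close view.

Run:
```python
from h import *
f=wrist();W=world(f,.052)
b,g,r=[f['img'][...,i].astype(int) for i in range(3)]
blobs((r-b>60)&(r-g>50)&(np.mgrid[0:400,0:640][1]<300),W,300)
for u,v in [(205,250),(60,45),(58,160)]:print(W[v,u].round(4))
W4=world(f,.04);print(W4[20,378],W4[280,367])
```

```text
747 [ 55.  159.1] mean [0.6041 0.0289 0.052 ] min [0.59  0.019 0.052] max [0.613 0.04  0.052]
476 [206.8 244.4] mean [ 0.5552 -0.0283  0.052 ] min [ 0.55  -0.037  0.052] max [ 0.56  -0.018  0.052]
[ 0.5524 -0.0267  0.052 ]
[0.6468 0.0111 0.052 ]
[0.6023 0.0275 0.052 ]
[ 0.64292185 -0.11660309  0.04      ] [ 0.51992984 -0.10238171  0.04      ]
```

```bash
python3 -m creep '[[[0,0,-0.2],[0,0,0],255],[[0.06,0.5,0],[0,0,0],255],[[0.06,0.5,0],[0,0,0],255],[[0.06,0.5,0],[0,0,0],255],[[0.06,0.5,0],[0,0,0],255],[[0.06,0.5,0],[0,0,0],255],[[0.06,0.5,0],[0,0,0],255],[[0.06,0.5,0],[0,0,0],255],[[0,0,0],[0,0,0],255]]'
python3 - <<'E'
from h import *
f=wrist();cv2.imwrite('pics/w3.png',f['img'])
E
```

```text
time: 5.0
eef_pos: [0.5593, 0.0296, 0.0455]
tcp_rot: [-3.135, 0.18, -0.001]
ft_force: [-0.4, 1.1, 4.0]
opening: 0.0002
gripper_force: 1.8
```

View pics/w3.png

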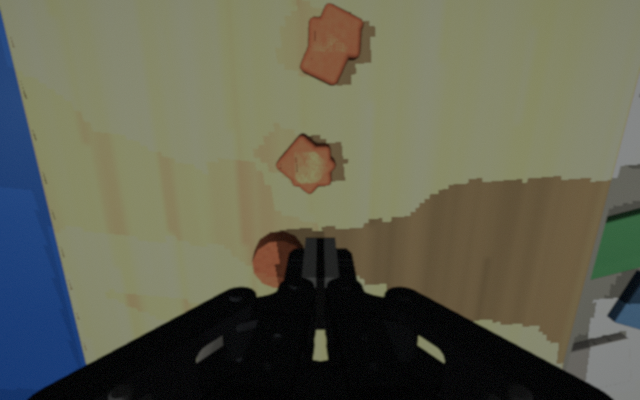

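The round bit is held ahead of the fingertips at (278,258), still centred, so I'll carry on over the edge.

```bash
python3 -m creep '[[[0.05,0.5,0],[0,0,0],255],[[0.05,0.5,0],[0,0,0],255],[[0.05,0.5,0],[0,0,0],255],[[0.05,0.5,0],[0,0,0],255],[[0.05,0.5,0],[0,0,0],255],[[0.06,0.5,0],[0,0,0],255],[[0.06,0.5,0],[0,0,0],255],[[0.06,0.5,0],[0,0,0],255],[[0.06,0.4,0],[0,0,0],255],[[0.03,0.25,0],[0,0,0],255],[[0,0,0],[0,0,0],255],[[0,0,0],[0,0,0],255]]'
python3 - <<'E'
from h import *
f=wrist();cv2.imwrite('pics/w4.png',f['img'])
E
```

```text
time: 6.25
eef_pos: [0.5742, 0.1668, 0.0446]
tcp_rot: [3.136, -0.183, -0.002]
ft_force: [0.5, -0.3, -0.3]
opening: 0.0003
gripper_force: 0.0
```

View pics/w4.png

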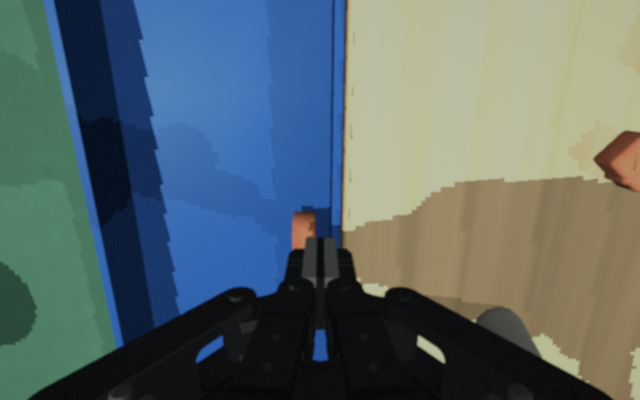

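The round bit is in the tray, seen tipped at (303,228). Next is the middle bit, (0.603, 0.028).

```bash
python3 -m creep '[[[0,0,1],[0,0,0],255],[[0,0,1],[0,0,0],255],[[0,0,1],[0,0,0],255],[[0.11,-0.92,0],[0,0,0],255],[[0.11,-0.92,0],[0,0,0],255],[[0.11,-0.92,0],[0,0,0],255],[[0.11,-0.92,0],[0,0,0],255],[[0.11,-0.92,0],[0,0,0],255],[[0.11,-0.92,0],[0,0,0],255],[[0.11,-0.92,0],[0,0,0],255],[[0,0,0],[0,0,0],255],[[0,0,0],[0,0,0],255]]'
python3 - <<'E'
from h import *
f=wrist();W=world(f,.052)
b,g,r=[f['img'][...,i].astype(int) for i in range(3)]
blobs((r-b>60)&(r-g>50)&(np.mgrid[0:400,0:640][1]<300),W,200)
f=manip.grab_frame('top');c=f['img'][155:275,220:395];cv2.imwrite('pics/t2.png',cv2.resize(c,None,fx=4,fy=4,interpolation=2))
E
```

```text
time: 7.5
eef_pos: [0.5975, -0.0273, 0.1351]
tcp_rot: [-3.136, 0.187, 0.001]
ft_force: [0.2, 0.9, -1.0]
opening: -0.0003
gripper_force: 0.0
```

View pics/t2.png

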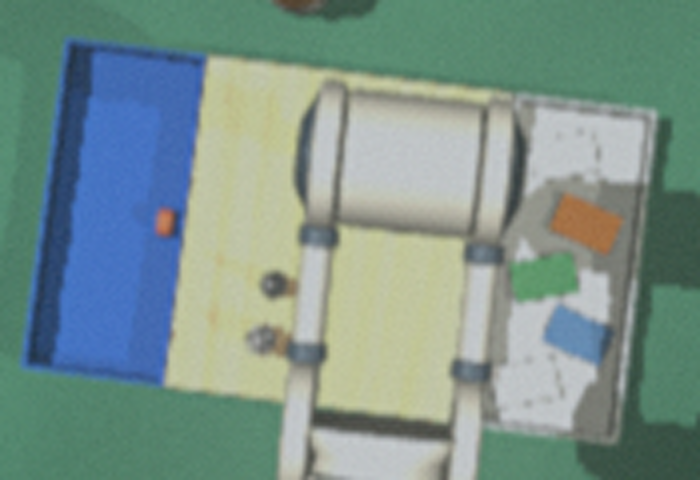

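The top view shows the round bit in the blue tray at (165,222), with both white pieces still standing at (275,285) and (262,340). Descend and sweep the middle bit.

```bash
python3 -m creep '[[[-0.03,0,-1],[0,0,0],255],[[0,0,-1],[0,0,0],255],[[0,0,-0.95],[0,0,0],255],[[0,0,0],[0,0,0],255],[[0.06,0.5,0],[0,0,0],255],[[0.06,0.5,0],[0,0,0],255],[[0.06,0.5,0],[0,0,0],255],[[0.06,0.5,0],[0,0,0],255],[[0.06,0.5,0],[0,0,0],255],[[0,0,0],[0,0,0],255]]'
python3 - <<'E'
from h import *
f=wrist();cv2.imwrite('pics/w5.png',f['img'])
E
```

```text
time: 8.6
eef_pos: [0.606, 0.0511, 0.0471]
tcp_rot: [-3.136, 0.18, -0.001]
ft_force: [-0.2, -0.0, -0.2]
opening: -0.0002
gripper_force: 0.0
```

View pics/w5.png

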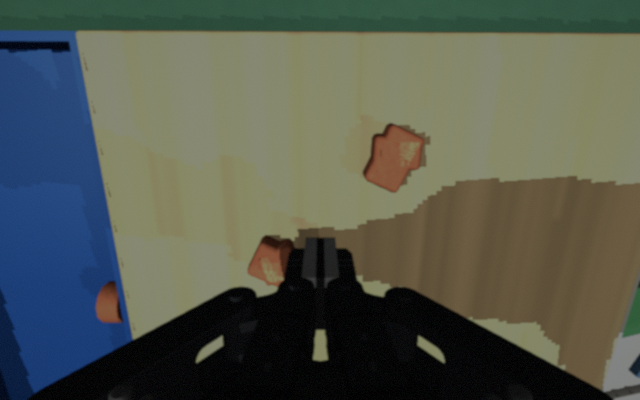

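The middle bit is ahead of the fingertips at (268,260), and the round bit lies in the tray at (108,302). Continue.

```bash
python3 -m creep '[[[0.06,0.5,0],[0,0,0],255],[[0.06,0.5,0],[0,0,0],255],[[0.06,0.5,0],[0,0,0],255],[[0.06,0.5,0],[0,0,0],255],[[0.06,0.5,0],[0,0,0],255],[[0.06,0.5,0],[0,0,0],255],[[0.06,0.5,0],[0,0,0],255],[[0.04,0.35,0],[0,0,0],255],[[0,0,0],[0,0,0],255],[[0,0,0],[0,0,0],255]]'
python3 - <<'E'
from h import *
f=wrist();cv2.imwrite('pics/w6.png',f['img'])
E
```

```text
time: 9.65
eef_pos: [0.6196, 0.1641, 0.0466]
tcp_rot: [3.136, -0.183, -0.0]
ft_force: [-0.3, 0.2, -0.6]
opening: 0.0002
gripper_force: 0.0
```

View pics/w6.png

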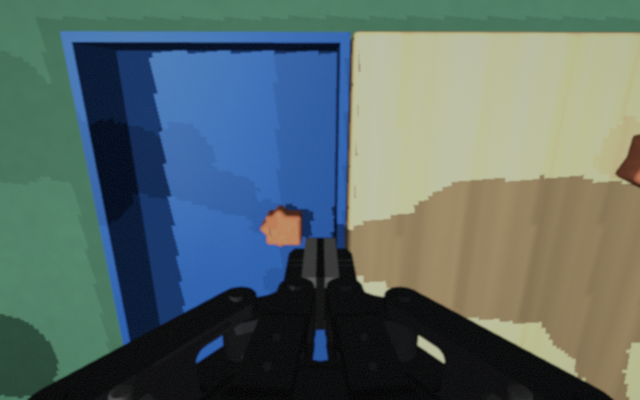

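The middle bit lies in the tray at (282,228). Next is the far bit, (0.647, 0.012).

```bash
python3 -m creep '[[[0,0,1],[0,0,0],255],[[0,0,1],[0,0,0],255],[[0.1,-1,0],[0,0,0],255],[[0.1,-1,0],[0,0,0],255],[[0.1,-1,0],[0,0,0],255],[[0.1,-1,0],[0,0,0],255],[[0.1,-1,0],[0,0,0],255],[[0.1,-1,0],[0,0,0],255],[[0.08,-1,0],[0,0,0],255],[[0,0,0],[0,0,0],255],[[0,0,-1],[0,0,0],255],[[0,0,-1],[0,0,0],255]]'
python3 -m creep '[[[0,0,0],[0,0,0],255],[[0.06,0.5,0],[0,0,0],255],[[0.06,0.5,0],[0,0,0],255],[[0.06,0.5,0],[0,0,0],255],[[0.06,0.5,0],[0,0,0],255],[[0.06,0.5,0],[0,0,0],255],[[0,0,0],[0,0,0],255]]'
python3 - <<'E'
from h import *
f=wrist();cv2.imwrite('pics/w7.png',f['img'])
E
```

```text
time: 10.9
eef_pos: [0.6408, -0.0467, 0.0477]
tcp_rot: [3.136, -0.186, 0.005]
ft_force: [-0.3, -0.0, 0.2]
opening: 0.0002
gripper_force: 0.0
time: 11.6
eef_pos: [0.6492, 0.0319, 0.0471]
tcp_rot: [-3.136, 0.179, -0.001]
ft_force: [0.1, -0.7, -0.5]
opening: 0.0001
gripper_force: 0.0
```

View pics/w7.png

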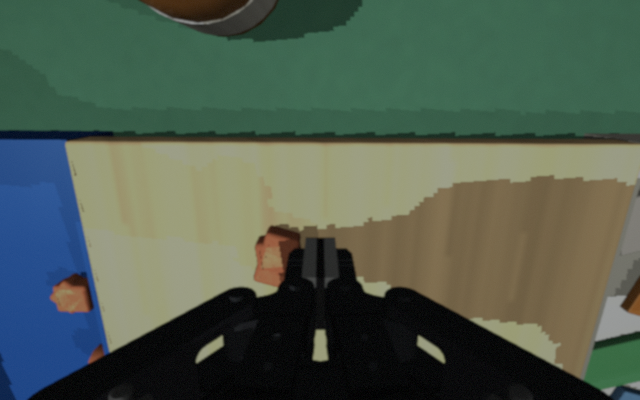

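The last bit is centred ahead of the tips at (275,255), and the jar is well clear. Push it over, lift, and draw back for a check.

```bash
python3 -m creep '[[[0.06,0.5,0],[0,0,0],255],[[0.06,0.5,0],[0,0,0],255],[[0.06,0.5,0],[0,0,0],255],[[0.06,0.5,0],[0,0,0],255],[[0.06,0.5,0],[0,0,0],255],[[0.06,0.5,0],[0,0,0],255],[[0.06,0.5,0],[0,0,0],255],[[0.06,0.5,0],[0,0,0],255],[[0.04,0.35,0],[0,0,0],255],[[0,0,0],[0,0,0],255],[[0,0,0],[0,0,0],255]]'
python3 -m creep '[[[0,0,1],[0,0,0],255],[[0,0,1],[0,0,0],255],[[0,0,1],[0,0,0],255],[[0,0,1],[0,0,0],255],[[0,0,1],[0,0,0],255],[[0,-1,0.5],[0,0,0],255],[[0,-1,0],[0,0,0],255],[[0,-1,0],[0,0,0],255],[[0,-1,0],[0,0,0],255],[[0,-1,0],[0,0,0],255],[[0,-1,0],[0,0,0],255],[[0,-1,0],[0,0,0],255]]'
python3 -m creep '[[[-0.5,-1,0],[0,0,0],255],[[-0.5,-1,0],[0,0,0],255],[[-0.5,-1,0],[0,0,0],255],[[-0.5,-1,0],[0,0,0],255],[[-0.5,-1,0],[0,0,0],255],[[-0.5,-1,0],[0,0,0],255],[[-0.5,-1,0],[0,0,0],255],[[-0.5,-1,0],[0,0,0],255],[[0,0,0],[0,0,0],255],[[0,0,0],[0,0,0],255]]'
python3 - <<'E'
from h import *
f=manip.grab_frame('top');c=f['img'][155:275,220:395];a=cv2.resize(c,None,fx=3,fy=3,interpolation=2)
W=world(f);reg=(abs(W[...,0]-.5)<.06)&(abs(W[...,1]-.08)<.05);blobs(reg&(W[...,2]>.06)&(W[...,2]<.12),W)
f=manip.grab_frame('scene');c=f['img'][130:295,230:500];b=cv2.resize(c,(589,360),interpolation=2)
W=world(f);reg=(abs(W[...,0]-.5)<.06)&(abs(W[...,1]-.08)<.05);blobs(reg&(W[...,2]>.06)&(W[...,2]<.12),W)
cv2.imwrite('pics/end.png',cv2.resize(np.hstack([a,b]),(800,258)))
E
```

```text
time: 12.75
eef_pos: [0.6646, 0.1595, 0.0467]
tcp_rot: [3.136, -0.183, -0.0]
ft_force: [0.1, -0.8, -0.4]
opening: -0.0001
gripper_force: 0.0
time: 13.95
eef_pos: [0.6642, -0.0527, 0.2119]
tcp_rot: [3.136, -0.186, 0.0]
ft_force: [-0.0, 0.2, 0.8]
opening: 0.0003
gripper_force: 0.0
time: 14.95
eef_pos: [0.5438, -0.2916, 0.2118]
tcp_rot: [-3.136, 0.188, -0.0]
ft_force: [0.1, 0.4, 0.5]
opening: 0.0003
gripper_force: 0.0
23 [287.8 226.1] mean [0.5208 0.079  0.0776] min [0.514 0.073 0.062] max [0.527 0.09  0.106]
36 [284.4 240.1] mean [0.4753 0.0911 0.0762] min [0.462 0.081 0.062] max [0.488 0.101 0.092]
68 [377.  190.3] mean [0.4797 0.0946 0.0745] min [0.464 0.079 0.061] max [0.49  0.103 0.088]
51 [364.9 196.6] mean [0.5252 0.0844 0.0731] min [0.517 0.077 0.061] max [0.531 0.093 0.1  ]
```

View pics/end.png

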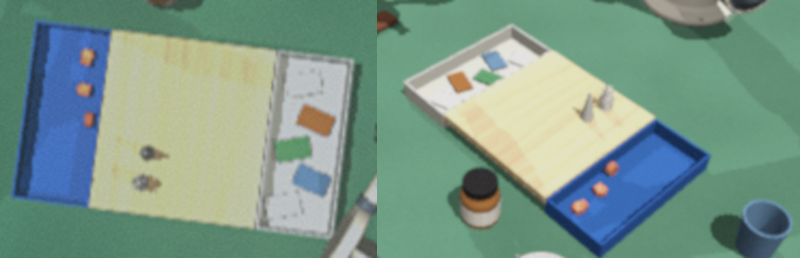

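All three bits are in the blue tray at (88,58), (84,90) and (89,119). Both white pieces stand where they were.

```bash
python3 -c "
from cell import manip
print(manip.job_done())"
```

```text
the job is handed in; nothing more can be done
None
```

The three red bits were swept over the edge into the blue scrap tray, the cone and bud still stand where they were on the board, nothing else I could see had moved, and the job was handed in after about 15 s of the 64 s allowed.

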